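# Pin the drone test nest, try its cover latch and hold the cover open

### The job

Put the loose lock pin (the one with the tall round head) from the rack all the way down through the fork and tongue at the side of the drone test nest, and leave it there. Then tug the cover's latch gently upwards to learn whether it is caught, before sliding it at all: if the cover does not come up, slide the latch fully back towards the hinge to release it. Swing the cover up to about 60 degrees and finish while still holding it there with the gripper, because it falls shut by itself; leave the other things on the bench where they are.

Things in the scene. Friction and masses are not known exactly. Their poses are not given: they have to be found in the camera images.
- pin: Loose steel lock pin standing upright in one of the two holes of the rack. Shank 10 mm diameter, 34 mm long with a chamfered foot; above it a plain cylindrical head 18 mm diameter, 35 mm tall (69 mm over all). Mass 60 to 130 g. Origin: centre of the foot's underside; z runs up the shank to the head.
- rack: Fixed grey plastic block, 130 x 50 x 30 mm (x, y, z), with two 12 mm holes, 24 mm deep, at x = -32 and +32 mm of its own frame, y = 0. The pin stands in one, the plug in the other (which is which varies). Pin and plug stand on the hole's bottom, 6 mm above the bench. Origin: centre of its underside.
- nest: Fixed drone test nest on the bench: grey tray 200 x 220 x 63 mm (x, y, z) with a drone inside. Its x axis points away from the robot, from the cover's hinge (x = -100 mm) to the keeper (x = +106 mm); z up. The fork and tongue stand out on its -y side. Origin: centre of the tray's underside.
- pin_hole (a point): Mouth (centre, top face) of the vertical 12 mm hole at (0, -150, 40) mm of the nest's frame; axes as the nest's. The hole goes 40 mm down to the bench through a steel fork (50 x 50 mm from above, 40 mm tall) and the tray's aluminium tongue between its two plates. The pin is home when its head rests on the fork, its foot then 34 mm below this point.
- lid: Cover: aluminium and clear panels, 200 x 220 x 8 mm. Origin: on the hinge, the robot's side, (-100, 0, 64) mm of the nest's frame, in its underside; x from hinge to free edge, y the hinge axis, z normal. Shut, its axes are the nest's; the +x edge opens upwards, 80 degrees. Weighs 0.42 kg with latch (3 N lifts it at the knob, to 8 N if the gripper does not turn with it); falls shut when let go.
- latch_knob (a point): Point in the knob of the slide latch on the cover, 12 mm below the knob's top; the knob is also the cover's handle. Dark upright block 16 x 14 x 36 mm (x, y, z) on a flat steel bolt 16 mm wide, 8 mm thick, lying along the cover's x. This point: 40 mm above the cover's underside, 24 mm above the bolt; cover x = 150 mm fully forward, 120 mm fully back. Axes as the cover's.
- latch: The slide latch (knob and bolt) as a whole; origin under the knob. Slides 30 mm on the cover, towards the hinge to release, against about 2 N friction, and stays where left; starts 0 to 16 mm back. Whether the bolt's end is under the keeper's roof is hard to see: if it is, the cover rises only about 1 mm at the knob and stops hard. Fully back, it is always free.
- keeper: Fixed steel keeper on the far wall of the nest: a hood 32 x 36 mm seen from above, top 88 mm above the bench, open to the cover, that catches the bolt's end. Origin at (106, 0, 0) mm of the nest's frame, on the bench level.
- plug: Bystander: stubby steel plug in the rack's other hole, shank 10 mm x 26 mm, flat head 26 mm diameter x 12 mm. Origin under its foot. Leave it.
- drone: Bystander: black quadcopter with yellow propellers, about 230 mm across, 40 mm tall.
- gamepad: Bystander: black hand controller, 80 x 160 x 50 mm.
- bottle: Bystander: white plastic bottle, 60 mm diameter, 150 mm tall.
- tape: Bystander: roll of paper tape, 90 mm diameter, 20 mm tall, lying flat.
- battery: Bystander: silvery battery pack 55 x 30 x 14 mm, far right of the rack.
- battery2: Bystander: another such battery pack, nearer to the robot.
- screwdriver: Bystander: screwdriver lying left of the nest.

How it is judged:
By the outcome, as a careful person would: the job done as asked, in the order asked, and still so for the second after the job is handed in, while the arm keeps its last pose, push and grip.
It also fails if it takes over 51 s, if anything falls off the work surface, if the arm or the gripper's body presses on something with over 40 N, if the wrist force passes 120 N, or if a joint passes its speed limit or range.

### The arm

A 6-joint arm with a two-finger parallel gripper is mounted at the origin on the work surface. World frame = base frame: x ahead of the robot, y to its left, z up, the work surface at z = 0. Lengths are in m, angles in degrees, forces in N, time in s.
With the tool pointing down it reaches from about 0.4 to 0.825 m from the base axis. Payload 7 kg.
Tool frame: the origin (TCP) lies midway between the tips of the shut fingers; the grasp point (between the pads) lies 19 mm behind it; z points along the fingers, y is the line along which they close (so a half turn about z gives the same grasp; the last joint's range is limited). The gripper opens to 88 mm and grips with 3 to 60 N. Pads are 19 mm wide; open, the fingers measure 130 mm over their backs; the gripper's body (78 mm by 193 mm) begins 47 mm behind the grasp point.
Start: joints at [-54.081, 20.546, 0.682, 0, -70.136, -16.507], TCP at [0.224, -0.637, 0.227] pointing down, gripper open.
Joint ranges: [-176.03, 176.03], [-82.01, 121.73], [-58.28, 71.71], [-173.87, 95.51], [-174.79, -0.11], [-173.66, 173.66]. Speed limits (degrees/s): [136.94, 136.94, 172.46, 180, 180, 180].

### API

Orientations are given as [roll, pitch, yaw] about the fixed x, y, z axes, in that order (R = Rz(yaw) Ry(pitch) Rx(roll)).
In Python, from plant import ctrl gives the robot as it stands. The module is installed in compiled form; this text tells all that it offers.
- The arm moves only by the tool send_rows, never from a script. Its argument "plan" is a list that holds one entry, the list of rows, each a list of 6 numbers: the shift along the tool's x, y, z in a scale on which 1.0 is 75 cm, then the turn, a rotation vector about the tool's x, y, z in fractions of the full range, 1 being 180 degrees. A call has 1 to 8 rows; each row is the pose to reach, as a shift and turn from the pose commanded when the call began, along the tool's axes at that moment; what a row does not reach only later rows make up. A row lasts 1/12 s, in which the tool goes at most 41.7 mm and 7.16 degrees, less where a joint would pass 70% of its speed; a pose out of reach is approached as far as the arm can. No shift or turn number may pass 1 either way. A call with a gripper value outside its range is refused whole. "fingers" is the opening, from 0 (shut) to 1 (fully open), set as the call begins (left out, the last holds). The fingers move at their own pace and stop on an object; the grip force is fixed at half the most. Time passes only in rows, so rows that repeat a pose let the fingers close. It gives the time, the measured TCP pose, the force, the opening and the grip force at its end, in the units of the state.
- ctrl.get_obs(): the state, without advancing time (a new reading comes with each control period).
- ctrl.snapshot(name): name is "scene" or "top"; returns a dict with "img" (480x640x3 uint8, red, green, blue), "K" (3x3 intrinsics, pixels), "k1" (the pictures are not rectified: a ray, as slopes to the right and down, at radius r is drawn at 1 + k1 r^2 times it, then the intrinsics apply), "pose" (4x4, takes a point from camera to world coordinates). Camera axes: x right, y down, z forward; pixel columns grow to the right and rows downward; lengths in m; the calibration is good to about 2 mm. A picture is of the moment at which its call begins. There is no depth.
- ctrl.close_job(): hands the job in; it is judged then, once.
The state is a dict: "clock": time; "joint_pos": joint angles; "qvel": joint speeds; "tau": joint torques, N m; "tool_pos": TCP position; "orientation": TCP orientation; "force": force on the tool from outside, world axes, zero at the start; "moment": the same for the moment, N m; "opening": finger opening in m; "gripper_force": force on a finger pad.
Only numpy, scipy, OpenCV 4.12 (cv2) and the standard library are available. Lean on these libraries where they do the work, as an engineer would, in place of code of your own. Each camera call takes 0.05 s, during which the arm holds its last target. There are 200 camera calls.

## Working session

There is one attempt and no reset: what is moved stays moved. The work goes in short steps, Python scripts to look and compute and a tool call to move; the robot and the scene stay as the last step left them, time stands still between calls to the robot, and variables do not carry over. Pictures are saved under pics/ and viewed, at most 10 in all, crops included, and the job is handed in when it is done.

Besides the shell and the picture viewer there is one more tool, called after ">>>" as name([rows], argument=value, ...), one row to a line, values as JSON. send_rows: Moves the arm, as the interface text tells. Its arguments: {"type":"object","properties":{"plan":{"type":"array","items":{"type":"array","items":{"type":"array","items":{"type":"number"}}}},"fingers":{"type":"number"}},"required":["plan"]}

```bash
mkdir -p pics; python3 - <<'E'
from plant import ctrl
import cv2,numpy as np
for n in("scene","top"):
    s=ctrl.snapshot(n); cv2.imwrite(f"pics/{n}0.png",s["img"][:,:,::-1]); print(n,s["K"].round(1).tolist(),s["k1"],s["pose"].round(4).tolist())
o=ctrl.get_obs();print(o)
E
```

```text
scene [[594.3, 0.0, 326.0], [0.0, 594.3, 248.4], [0.0, 0.0, 1.0]] -0.040016350719936145 [[0.7631, 0.5519, -0.3362, 1.0653], [0.6461, -0.6407, 0.4149, -0.7299], [0.0136, -0.5338, -0.8455, 1.406], [0.0, 0.0, 0.0, 1.0]]
top [[595.3, 0.0, 317.0], [0.0, 595.3, 246.5], [0.0, 0.0, 1.0]] -0.09356269242852105 [[-0.0215, -0.9919, 0.1254, 0.366], [-0.9997, 0.0229, 0.0099, -0.0781], [-0.0127, -0.1251, -0.9921, 1.5024], [0.0, 0.0, 0.0, 1.0]]
{'clock': 0.1, 'joint_pos': array([-5.40811669e+01,  2.05875708e+01,  6.41973362e-01, -1.71915090e-02,
       -7.01383971e+01, -1.65075653e+01]), 'qvel': array([ 0.01860304, -0.07300715,  0.1610495 ,  0.06621459, -0.01898751,
       -0.03432967]), 'tau': array([ 4.80056369e-04, -5.84162521e+01,  2.93751007e+01,  7.01547280e+00,
        1.02054072e-02, -5.66768222e-05]), 'tool_pos': array([ 0.22417399, -0.63623561,  0.22573782]), 'orientation': array([ 1.79914875e+02, -8.37237981e-03, -1.60594579e+02]), 'force': array([1.01945775, 0.02192412, 0.41322344]), 'moment': array([-0.01256027,  0.03726117, -0.07580244]), 'gripper_force': 0.0, 'opening': 0.0874093787717905}
```

View pics/scene0.png

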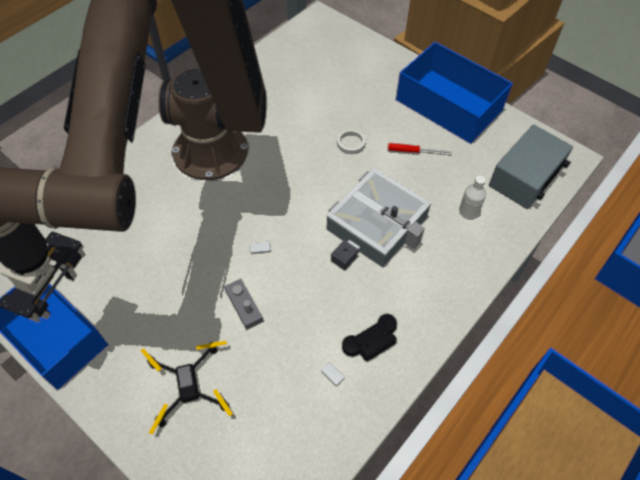

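View pics/top0.png

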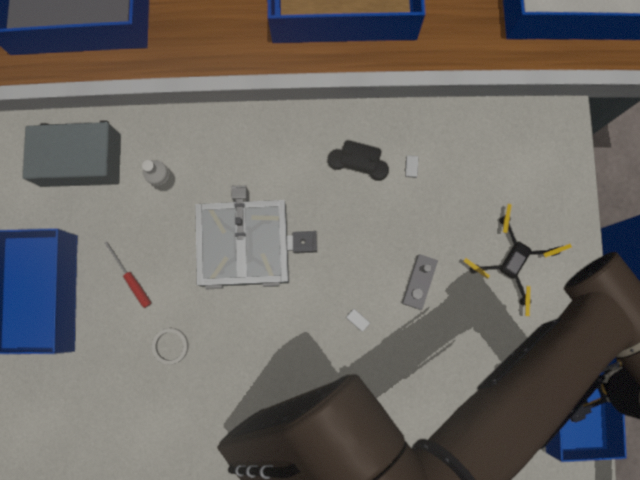

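The scene view shows the rack near (243,303) and the nest near (378,216), with the fork at (344,254). In the top view the rack is near (420,282), the nest near (241,243), the fork at (304,242) and the knob near (238,222). I'll zoom in on these.

```bash
python3 - <<'E'
import cv2,numpy as np
s=cv2.imread("pics/scene0.png");t=cv2.imread("pics/top0.png")
def c(i,x,y,w,h): return cv2.resize(i[y:y+h,x:x+w],(400,300),interpolation=cv2.INTER_CUBIC)
m=np.vstack([np.hstack([c(s,205,270,80,60),c(s,320,165,120,90+0)]),np.hstack([c(t,380,250,80,60),c(t,190,180,140,105)])])
cv2.imwrite("pics/m1.png",m)
E
```

```text
(no output)
```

View pics/m1.png

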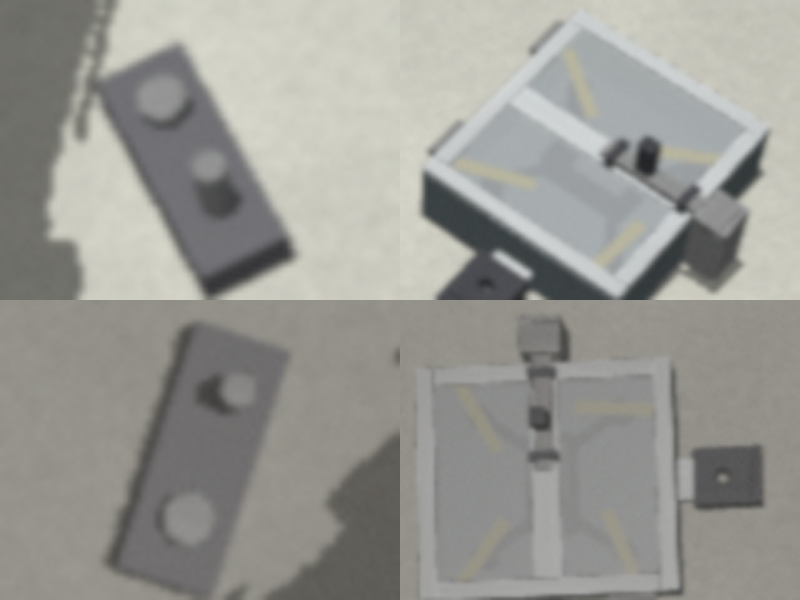

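The crops show the pin head as the taller, narrower one: scene ≈(247,302.6), top ≈(428,267.6). The plug is at top ≈(417.6,293.6). The fork hole is at scene ≈(345.5,250) and top ≈(303.7,242). The knob top is at scene ≈(395,207.6) and top ≈(238.7,219). Next I'll cast rays through these.

```bash
cat >h.py <<'E'
import numpy as np,cv2
from plant import ctrl
def ray(s,uv):
    K=s["K"];d=np.array([s["k1"],0,0,0,0.])
    p=cv2.undistortPoints(np.array([[uv]],float),K,d)[0,0]
    P=s["pose"];v=P[:3,:3]@np.array([*p,1]);return P[:3,3],v/np.linalg.norm(v)
def onz(s,uv,z):
    o,v=ray(s,uv);return o+v*(z-o[2])/v[2]
def tri(rs):
    A=0;b=0
    for o,v in rs:
        M=np.eye(3)-np.outer(v,v);A=A+M;b=b+M@o
    return np.linalg.solve(A,b)
def proj(s,p):
    P=s["pose"];c=P[:3,:3].T@(np.array(p)-P[:3,3]);x=c[:2]/c[2];x=x*(1+s["k1"]*(x@x));return x*s["K"][[0,1],[0,1]]+s["K"][:2,2]
E
python3 - <<'E'
from h import *
S=ctrl.snapshot("scene");T=ctrl.snapshot("top")
g=lambda s:cv2.cvtColor(s["img"],cv2.COLOR_RGB2GRAY).astype(float)
for n,us,ut,z in(("pin",(246.6,302.1),(427.6,267.1),.075),("plug",(236.6,289),(417.2,293.2),.044),("knob",(394.6,207.2),(238.3,218.8),.064+.052),):
    print(n,onz(S,us,z).round(4),onz(T,ut,z).round(4),tri([ray(S,us),ray(T,ut)]).round(4))
# hole dark centroid
for s,u in((S,(345,249.5)),(T,(303.4,241.6))):
    x,y=map(round,u);p=g(s)[y-4:y+5,x-4:x+5];print(p.astype(int)[1:-1,1:-1])
# lid frame, top view
hsv=cv2.cvtColor(T["img"],cv2.COLOR_RGB2HSV);
gt=g(T);print("row",gt[243,188:330].astype(int))
m=np.zeros(gt.shape,np.uint8);m[190:300,185:292]=(gt[190:300,185:292]>175)
cs,_=cv2.findContours(m,0,2);c=max(cs,key=cv2.contourArea);r=cv2.minAreaRect(c);b=cv2.boxPoints(r);print(r)
q=np.array([onz(T,p,.072)for p in b]);print(q.round(4));e=q-np.roll(q,1,0);print(np.linalg.norm(e,axis=1),np.degrees(np.arctan2(e[:,1],e[:,0])),q.mean(0))
# fork & rack dark boxes
for nm,(x0,y0,x1,y1),th,z in(("fork",(288,228,322,256),100,.04),("rack",(398,248,445,315),125,.03)):
    sub=gt[y0:y1,x0:x1];
    m=np.zeros(gt.shape,np.uint8);m[y0:y1,x0:x1]=sub<th
    cs,_=cv2.findContours(m,0,2);c=max(cs,key=cv2.contourArea);b=cv2.boxPoints(cv2.minAreaRect(c))
    q=np.array([onz(T,p,z)for p in b]);e=q-np.roll(q,1,0);print(nm,b.round(1).tolist(),q.mean(0).round(4),np.linalg.norm(e,axis=1).round(4),np.degrees(np.arctan2(e[:,1],e[:,0])).round(1))
E
```

```text
pin [ 0.4881 -0.3279  0.075 ] [ 0.4903 -0.3291  0.075 ] [ 0.4898 -0.3287  0.0785]
plug [ 0.4283 -0.3082  0.044 ] [ 0.4295 -0.3063  0.044 ] [ 0.4288 -0.3072  0.0434]
knob [0.6074 0.1238 0.116 ] [0.6117 0.1208 0.116 ] [0.6102 0.1195 0.123 ]
[[74 74 74 73 74 77 79]
 [74 69 65 64 65 69 75]
 [72 63 52 49 52 61 72]
 [72 63 56 54 56 59 67]
 [75 70 71 75 75 68 73]
 [76 74 73 81 83 80 77]
 [76 77 76 78 81 79 77]]
[[ 80  74  70  72  77  82  83]
 [ 79  79  85  84  78  80  83]
 [ 84  98 118 117 100  87  86]
 [ 90 113 131 129 112  92  83]
 [ 89 101 115 115 100  88  85]
 [ 85  87  91  91  87  85  84]
 [ 87  83  83  85  84  86  85]]
row [143 145 145 146 147 146 144 152 160 161 162 163 162 156 135 135 140 141
 140 141 141 141 140 140 141 141 141 141 141 141 142 142 141 141 142 142
 141 141 142 141 142 142 142 143 143 139 138 141 153 163 165 166 164 165
 166 166 164 152 140 138 138 137 135 136 140 142 143 144 144 144 144 143
 143 144 144 145 145 143 145 145 144 145 145 145 144 145 144 146 145 144
 145 148 156 162 166 167 164 148 127 141 160 167 167 162 140 106  90  87
  85  86  88  85  89 101 115 115 100  88  85  86  84  86  86  83  80  80
  84  87  97 122 140 145 145 145 146 146 146 145 144 143 143 143]Traceback (most recent call last):
  File "<stdin>", line 13, in <module>
ValueError: max() iterable argument is empty
```

```bash
python3 - <<'E'
from h import *
S=ctrl.snapshot("scene");T=ctrl.snapshot("top")
g=lambda s:cv2.cvtColor(s["img"],cv2.COLOR_RGB2GRAY)
gt=g(T)
def box(nm,sn,roi,f,z):
    x0,y0,x1,y1=roi;G=g(sn);k=4
    sub=cv2.resize(G[y0:y1,x0:x1],None,fx=k,fy=k,interpolation=cv2.INTER_CUBIC)
    m=f(sub).astype(np.uint8);m=cv2.morphologyEx(m,cv2.MORPH_OPEN,np.ones((9,9)))
    cs,_=cv2.findContours(m,0,2);c=max(cs,key=cv2.contourArea)
    b=(cv2.boxPoints(cv2.minAreaRect(c))+.5)/k-.5+[x0,y0]
    q=np.array([onz(sn,p,z)for p in b]);e=q-np.roll(q,1,0)
    print(nm,b.round(1).tolist(),"ctr",q.mean(0).round(4),"len",np.linalg.norm(e,axis=1).round(4),"ang",np.degrees(np.arctan2(e[:,1],e[:,0])).round(1))
    return c
box("lid",T,(190,194,289,292),lambda a:a>153,.072)
box("fork",T,(290,226,325,258),lambda a:a<115,.04)
box("rack",T,(398,248,443,312),lambda a:(a<122)&(a>85),.03)
# bolt/knob row profile along the bar, top
print(gt[205:245,232:246])
E
```

```text
lid [[193.6, 202.9], [283.3, 199.2], [286.7, 280.7], [197.0, 284.5]] ctr [0.5635 0.1234 0.072 ] len [0.2011 0.2216 0.2001 0.2176] ang [   2.6  -89.1 -178.5   91.2]
fork [[291.7, 231.3], [316.3, 230.5], [317.0, 252.5], [292.4, 253.3]] ctr [ 0.5632 -0.0324  0.04  ] len [0.0552 0.061  0.0552 0.0607] ang [   0.8  -89.5 -179.5   90.5]
rack [[401.8, 304.2], [418.1, 253.5], [437.5, 259.8], [421.2, 310.4]] ctr [ 0.4581 -0.3158  0.03  ] len [0.0501 0.1326 0.0506 0.1325] ang [  70.8  -20.  -109.3  159.8]
[[161 147 118  92  85  85  84  85  84  83  84  88 113 146]
 [162 151 123  93  86  90  92  91  93  93  88  91 115 145]
 [157 151 133 103  99 112 115 115 116 117 111 110 126 142]
 [138 134 129 113 109 119 122 124 125 126 123 131 139 138]
 [134 135 131 123 113 119 125 125 125 127 125 134 144 137]
 [139 138 136 128 117 121 122 126 127 126 122 133 144 138]
 [139 140 138 135 127 125 122 127 127 124 122 130 142 137]
 [141 141 138 135 132 127 124 125 127 125 120 130 142 136]
 [142 139 136 130 132 126 124 126 127 126 122 129 142 135]
 [140 139 133 128 130 126 123 126 128 127 121 128 140 137]
 [141 138 
[... 1060 characters left out ...]
6 125 110 101  96  93  93  92  92  91  92 100 118]
 [141 137 123 102  88  87  88  86  87  87  87  86  86 104]
 [141 138 122 102  88  87  93  96  97  97  96  94  92 106]
 [141 137 126 111 100  99 112 118 121 123 124 123 120 125]
 [141 139 134 132 128 121 124 127 128 130 135 139 145 146]
 [142 138 137 140 138 128 127 129 129 132 138 145 153 151]
 [141 139 137 142 144 139 133 133 133 136 144 153 159 152]
 [142 139 136 144 153 158 157 157 158 156 160 163 162 153]
 [142 140 139 143 157 164 164 164 165 164 165 165 163 152]
 [141 139 138 141 155 163 165 165 165 165 166 166 164 152]
 [142 140 137 141 153 162 166 165 164 164 166 167 163 154]
 [142 141 138 139 151 163 166 166 165 164 166 166 164 152]]
```

```bash
cat >>h.py <<'E'
from scipy.spatial.transform import Rotation as R
def mv(p,rpy):
    o=ctrl.get_obs();A=R.from_euler("xyz",o["orientation"],degrees=True);B=R.from_euler("xyz",rpy,degrees=True)
    d=A.inv().apply(np.array(p)-o["tool_pos"])*100;w=(A.inv()*B).as_rotvec(degrees=True)
    print("t",o["clock"],"pos",o["tool_pos"].round(4),o["orientation"].round(2),"F",o["force"].round(1),"op",round(o["opening"],4),"shift",d.round(2),"rot",w.round(1))
E
python3 - <<'E'
from h import *
S=ctrl.snapshot("scene");T=ctrl.snapshot("top")
print("hole top",onz(T,(302.45,242),.04)+[.0027,.00065,0],"scene",onz(S,(345,249.5),.04))
# lid long edges: white frame right edge line fit (top view), per-row subpixel 153-crossing
g=cv2.cvtColor(T["img"],cv2.COLOR_RGB2GRAY).astype(float)
P=[]
for r in list(range(210,228))+list(range(255,275)):
    c=g[r,270:292];i=np.argmax(c);j=i+np.argmax(c[i:]<148)
    P.append(onz(T,(270+j-1+(c[j-1]-148)/(c[j-1]-c[j]),r),.072)[:2])
P=np.array(P);print("yaw right edge",np.degrees(np.arctan(np.polyfit(P[:,0],P[:,1],1)[0])))
for i in range(0,38,9):print(P[i].round(4))
mv((.489,-.3285,.14),(180,0,-160.6))
mv((.489,-.3285,.045),(180,0,-110))
E
```

```text
hole top [ 0.56567758 -0.02702276  0.04      ] scene [ 0.56343998 -0.02862183  0.04      ]
yaw right edge 1.5330825729123503
[0.6387 0.0164]
[0.6163 0.015 ]
[0.5279 0.0125]
[0.506  0.0128]
[0.4842 0.0116]
t 0.4 pos [ 0.2243 -0.6366  0.2265] [ 179.99   -0.   -160.59] F [-0.3 -0.3 -0.3] op 0.0874 shift [-35.2   20.26   8.65] rot [ 0. -0.  0.]
t 0.4 pos [ 0.2243 -0.6366  0.2265] [ 179.99   -0.   -160.59] F [-0.3 -0.3 -0.3] op 0.0874 shift [-35.2   20.26  18.15] rot [  0.    0.  -50.6]
```

The manual's scale: shifts go in shares of 75 cm and turns go in shares of 180 degrees. Converting my numbers, -34.4 cm / 75 = -0.4587, 20 cm / 75 = 0.2667.

>>> send_rows([
  [[-0.4587,0.2667,0.08,0,0,0],[-0.4587,0.2667,0.08,0,0,0],[-0.4587,0.2667,0.08,0,0,0],[-0.4587,0.2667,0.08,0,0,0],[-0.4587,0.2667,0.08,0,0,0],[-0.4587,0.2667,0.08,0,0,0],[-0.4587,0.2667,0.08,0,0,0],[-0.4587,0.2667,0.08,0,0,0]],
], fingers=0.6)

```text
clock: 1.07
tool_pos: [0.439, -0.384, 0.1769]
orientation: [-180.0, 0.0, -160.6]
force: [-0.4, -0.5, 0.1]
opening: 0.0525
gripper_force: 0.0
```

```bash
python3 - <<'E'
from h import *
mv((.489,-.3285,.12),(180,0,-160.6))
mv((.489,-.3285,.045),(180,0,-110))
E
```

```text
t 1.0667 pos [ 0.439  -0.384   0.1769] [-1.7997e+02  3.0000e-02 -1.6059e+02] F [-0.4 -0.5  0.1] op 0.0525 shift [-6.55  3.57  5.7 ] rot [-0.  0.  0.]
t 1.0667 pos [ 0.439  -0.384   0.1769] [-1.7997e+02  3.0000e-02 -1.6059e+02] F [-0.4 -0.5  0.1] op 0.0525 shift [-6.55  3.58 13.2 ] rot [ -0.    0.  -50.6]
```

In the tool's units: -6.55 cm / 75 = -0.0873, 2.2 cm / 75 = 0.0293.

>>> send_rows([
  [[-0.0533,0.0293,0.04,0,0,0],[-0.0873,0.048,0.08,0,0,0],[-0.0873,0.048,0.08,0,0,0],[-0.0873,0.048,0.08,0,0,0],[-0.0873,0.048,0.08,0,0,0]],
])

```text
clock: 1.48
tool_pos: [0.4879, -0.3296, 0.1166]
orientation: [180.0, -0.1, -160.5]
force: [-0.2, -0.2, 0.2]
opening: 0.0526
gripper_force: 0.0
```

```bash
python3 - <<'E'
from h import *
mv((.489,-.3285,.045),(180,0,-160.6))
S=ctrl.snapshot("scene");T=ctrl.snapshot("top")
c=lambda s,p:cv2.resize(s["img"][int(p[1])-45:int(p[1])+45,int(p[0])-60:int(p[0])+60,::-1],(400,300),interpolation=cv2.INTER_CUBIC)
cv2.imwrite("pics/g1.png",np.hstack([c(S,proj(S,(.489,-.3285,.08))),c(T,proj(T,(.489,-.3285,.08)))]))
E
```

```text
t 1.4833 pos [ 0.4879 -0.3296  0.1166] [ 1.7997e+02 -7.0000e-02 -1.6049e+02] F [-0.2 -0.2  0.2] op 0.0526 shift [-0.15  0.06  7.16] rot [ 0.  -0.1  0.1]
```

View pics/g1.png

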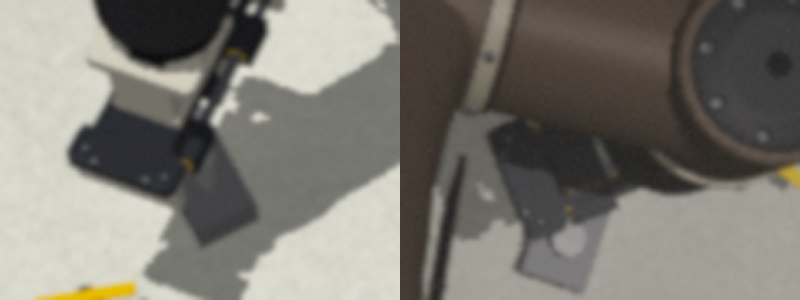

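The gripper body hides the pin in both views. The plug is still clear of the fingers (right panel, ≈(570,240)), so I'll descend straight down.

In the tool's units: 7.15 cm / 75 = 0.0953, 7 cm / 75 = 0.0933.

>>> send_rows([
  [[-0.0013,0.0013,0.0333,0,0,0],[-0.0013,0.0013,0.06,0,0,0],[-0.0013,0.0013,0.08,0,0,0],[-0.0013,0.0013,0.0933,0,0,0],[-0.0013,0.0013,0.0953,0,0,0],[-0.0013,0.0013,0.0953,0,0,0]],
])

```text
clock: 2.08
tool_pos: [0.4882, -0.3295, 0.0457]
orientation: [-180.0, -0.0, -160.6]
force: [0.3, -0.5, -0.1]
opening: 0.0525
gripper_force: 0.0
```

>>> send_rows([
  [[0,0,0,0,0,0],[0,0,0,0,0,0],[0,0,0,0,0,0],[0,0,0,0,0,0],[0,0,0,0,0,0],[0,0,0,0,0,0],[0,0,0,0,0,0],[0,0,0,0,0,0]],
], fingers=0)

```text
clock: 2.75
tool_pos: [0.4886, -0.3286, 0.0456]
orientation: [-180.0, 0.0, -160.6]
force: [-1.1, 1.3, 2.0]
opening: 0.0174
gripper_force: 30.0
```

In the tool's units: -7.5 cm / 75 = -0.1, -7 cm / 75 = -0.0933.

>>> send_rows([
  [[0,0,-0.0133,0,0,0],[0,0,-0.0333,0,0,0],[0,0,-0.06,0,0,0],[0,0,-0.0933,0,0,0],[0,0,-0.1,0,0,0],[0,0,-0.1,0,0,0]],
])

```text
clock: 3.25
tool_pos: [0.4897, -0.3291, 0.123]
orientation: [-179.8, 0.2, -160.6]
force: [0.5, -1.0, -0.3]
opening: 0.0177
gripper_force: 30.0
```

```bash
python3 - <<'E'
from h import *
mv((.545,-.06,.12),(180,0,-88.5))
E
```

```text
t 3.25 pos [ 0.4897 -0.3291  0.123 ] [-179.84    0.19 -160.57] F [ 0.5 -1.  -0.3] op 0.0177 shift [-14.16  23.54   0.29] rot [ -0.3   0.1 -72.1]
```

In the tool's units: 20 cm / 75 = 0.2667, 19.2 cm / 75 = 0.256, -56 degrees / 180 = -0.3111.

>>> send_rows([
  [[-0.0187,0.032,0,0,0,-0.0394],[-0.04,0.0667,0,0,0,-0.0778],[-0.0667,0.1067,0,0,0,-0.1167],[-0.0933,0.1533,0,0,0,-0.1556],[-0.12,0.1933,0,0,0,-0.1944],[-0.14,0.2293,0,0,0,-0.2333],[-0.1533,0.256,0,0,0,-0.2722],[-0.16,0.2667,0,0,0,-0.3111]],
])

```text
clock: 3.92
tool_pos: [0.5347, -0.0974, 0.1195]
orientation: [179.9, -0.0, -104.1]
force: [-1.0, 0.0, -1.2]
opening: 0.0173
gripper_force: 30.0
```

```bash
python3 - <<'E'
from h import *
mv((.565,-.0275,.12),(180,0,-88.5))
E
```

```text
t 3.9167 pos [ 0.5347 -0.0974  0.1195] [ 1.7992e+02 -1.0000e-02 -1.0412e+02] F [-1.   0.  -1.2] op 0.0173 shift [-7.52 -1.23 -0.05] rot [  0.1   0.  -15.6]
```

In the tool's units: -7.5 cm / 75 = -0.1, -1.2 cm / 75 = -0.016, -15.6 degrees / 180 = -0.0867.

>>> send_rows([
  [[-0.0333,-0.0053,0,0,0,-0.0389],[-0.0667,-0.0107,0,0,0,-0.0778],[-0.1,-0.016,0,0,0,-0.0867],[-0.1,-0.016,0,0,0,-0.0867],[-0.1,-0.016,0,0,0,-0.0867],[-0.1,-0.016,0,0,0,-0.0867]],
])

```text
clock: 4.42
tool_pos: [0.5647, -0.0306, 0.1194]
orientation: [179.9, -0.0, -89.0]
force: [0.2, -0.7, -1.1]
opening: 0.0173
gripper_force: 30.0
```

```bash
python3 - <<'E'
from h import *
mv((.565,-.0275,.09),(180,0,-88.5))
S=ctrl.snapshot("scene");T=ctrl.snapshot("top")
c=lambda s,p:cv2.resize(s["img"][int(p[1])-30:int(p[1])+30,int(p[0])-40:int(p[0])+40,::-1],(400,300),interpolation=cv2.INTER_CUBIC)
for s in(S,T):
    p=proj(s,(.565,-.0275,.05));print(p.astype(int)-[40,30])
cv2.imwrite("pics/g2.png",np.hstack([c(s,proj(s,(.565,-.0275,.05))) for s in(S,T)]))
E
```

```text
t 4.4167 pos [ 0.5647 -0.0306  0.1194] [ 1.7989e+02 -1.0000e-02 -8.9000e+01] F [ 0.2 -0.7 -1.1] op 0.0173 shift [-0.32 -0.04  2.94] rot [ 0.1 -0.  -0.5]
[305 217]
[262 210]
```

View pics/g2.png

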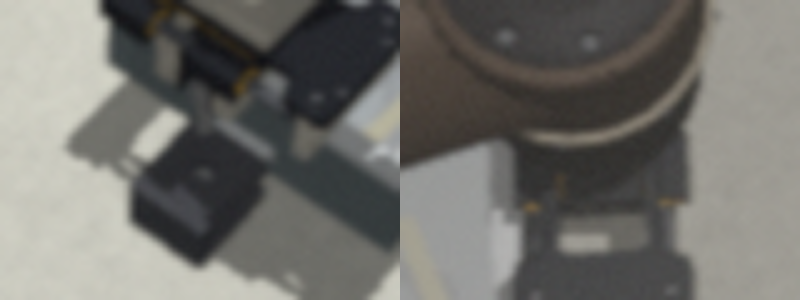

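The scene panel shows the shank coming down near (205,110), just above and behind the hole spot at (203,173). I'll lower until just above the fork and compare there.

In the tool's units: 3.1 cm / 75 = 0.0413, 2.9 cm / 75 = 0.0387, -0.5 degrees / 180 = -0.0028.

>>> send_rows([
  [[-0.004,0,0.0133,0,0,-0.0028],[-0.004,0,0.0267,0,0,-0.0028],[-0.004,0,0.0387,0,0,-0.0028],[-0.004,0,0.0413,0,0,-0.0028],[-0.004,0,0.0413,0,0,-0.0028]],
])

```text
clock: 4.93
tool_pos: [0.5646, -0.028, 0.0879]
orientation: [179.8, -0.0, -88.5]
force: [-0.4, -0.4, -0.6]
opening: 0.0173
gripper_force: 30.0
```

```bash
python3 - <<'E'
from h import *
mv((.565,-.0275,.082),(180,0,-88.5))
S=ctrl.snapshot("scene")
o=ctrl.get_obs();f=o["tool_pos"]-[0,0,.0396];print("foot exp",f,proj(S,f),"hole exp",proj(S,(.565,-.0275,.04)))
x,y=325,229
cv2.imwrite("pics/g3.png",cv2.resize(S["img"][y:y+30,x:x+40,::-1],(800,600),interpolation=cv2.INTER_CUBIC))
E
```

```text
t 4.9333 pos [ 0.5646 -0.028   0.0879] [ 1.7985e+02 -3.0000e-02 -8.8510e+01] F [-0.4 -0.4 -0.6] op 0.0173 shift [-0.05 -0.04  0.59] rot [ 0.2 -0.  -0. ]
foot exp [ 0.56519001 -0.02788653  0.04902363] [345.80836323 247.90684816] hole exp [345.70556402 249.55239751]
```

View pics/g3.png

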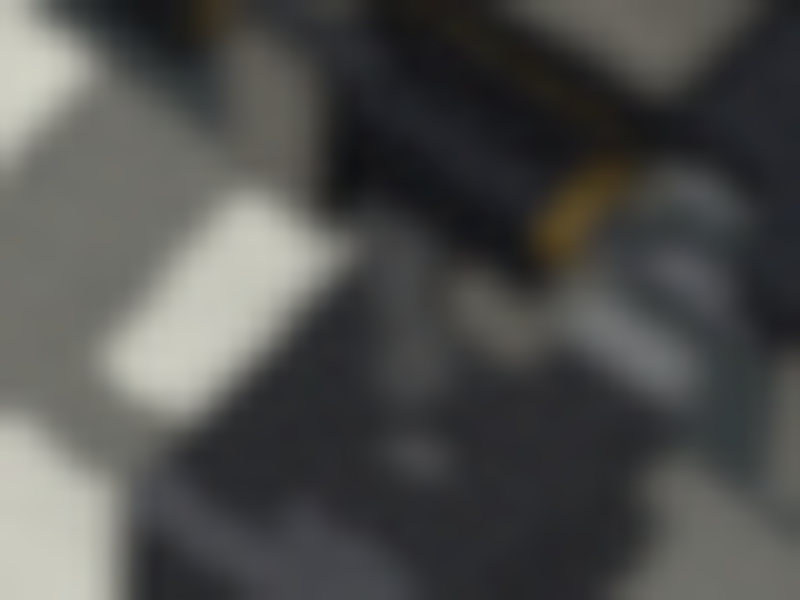

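In the tool's units: 1.1 cm / 75 = 0.0147, 1 cm / 75 = 0.0133.

>>> send_rows([
  [[0,-0.0013,0.0027,0,0,0],[0,-0.0013,0.0053,0,0,0],[0,-0.0013,0.008,0,0,0],[0,-0.0013,0.0107,0,0,0],[0,-0.0013,0.0133,0,0,0],[0,-0.0013,0.0147,0,0,0],[0,-0.0013,0.0147,0,0,0]],
])

```text
clock: 5.57
tool_pos: [0.5664, -0.0276, 0.0781]
orientation: [180.0, -0.0, -88.5]
force: [0.2, -0.6, -1.0]
opening: 0.0171
gripper_force: 30.0
```

In the tool's units: 0.6 cm / 75 = 0.008, 0.4 cm / 75 = 0.0053.

>>> send_rows([
  [[0,0,0.0027,0,0,0],[0,0,0.0053,0,0,0],[0,0,0.008,0,0,0],[0,0,0.008,0,0,0]],
])

```text
clock: 5.9
tool_pos: [0.5663, -0.0276, 0.0719]
orientation: [180.0, -0.0, -88.5]
force: [0.2, 0.1, -1.0]
opening: 0.017
gripper_force: 30.0
```

In the tool's units: 2.3 cm / 75 = 0.0307, 2 cm / 75 = 0.0267.

>>> send_rows([
  [[0,0,0.0053,0,0,0],[0,0,0.0107,0,0,0],[0,0,0.016,0,0,0],[0,0,0.0213,0,0,0],[0,0,0.0267,0,0,0],[0,0,0.0307,0,0,0],[0,0,0.0307,0,0,0]],
])

```text
clock: 6.48
tool_pos: [0.5664, -0.0276, 0.0485]
orientation: [180.0, -0.0, -88.5]
force: [-0.6, 0.6, -1.0]
opening: 0.0174
gripper_force: 30.0
```

In the tool's units: 0.35 cm / 75 = 0.0047, 0.3 cm / 75 = 0.004.

>>> send_rows([
  [[0,0,0.0013,0,0,0],[0,0,0.0027,0,0,0],[0,0,0.004,0,0,0],[0,0,0.0047,0,0,0],[0,0,0.0047,0,0,0]],
])

```text
clock: 6.9
tool_pos: [0.5664, -0.0276, 0.0458]
orientation: [180.0, -0.0, -88.5]
force: [-0.6, 0.1, -1.4]
opening: 0.0172
gripper_force: 30.0
```

In the tool's units: 0.15 cm / 75 = 0.002, 0.1 cm / 75 = 0.0013.

>>> send_rows([
  [[0,0,0.0007,0,0,0],[0,0,0.0013,0,0,0],[0,0,0.002,0,0,0],[0,0,0.002,0,0,0]],
])

```text
clock: 7.23
tool_pos: [0.5665, -0.0276, 0.0455]
orientation: [-180.0, -0.0, -88.5]
force: [-6.2, -0.8, 11.0]
opening: 0.0174
gripper_force: 30.0
```

In the tool's units: -0.1 cm / 75 = -0.0013.

>>> send_rows([
  [[0,0,-0.0013,0,0,0],[0,0,-0.0013,0,0,0],[0,0,-0.0013,0,0,0],[0,0,-0.0013,0,0,0]],
], fingers=0.5)

```text
clock: 7.57
tool_pos: [0.567, -0.0274, 0.0454]
orientation: [-180.0, 0.0, -88.5]
force: [0.9, -0.3, 0.2]
opening: 0.0382
gripper_force: 0.0
```

In the tool's units: -14 cm / 75 = -0.1867, -12 cm / 75 = -0.16.

>>> send_rows([
  [[0,0,-0.0133,0,0,0],[0,0,-0.04,0,0,0],[0,0,-0.08,0,0,0],[0,0,-0.12,0,0,0],[0,0,-0.16,0,0,0],[0,0,-0.1867,0,0,0]],
])

```text
clock: 8.07
tool_pos: [0.5676, -0.0276, 0.1893]
orientation: [-179.8, 0.0, -88.5]
force: [0.8, 0.5, 0.1]
opening: 0.0441
gripper_force: 0.0
```

```bash
python3 - <<'E'
from h import *
S=ctrl.snapshot("scene");T=ctrl.snapshot("top")
n=R.from_euler("z",1.53,degrees=True)
for kx in(.134,.142,.15): print(kx,np.array([.563,.123,0])+n.apply([-.1+kx,0,.104]))
mv((.609,.1235,.185),(180,0,-178.5))
x,y=325,229
cv2.imwrite("pics/g4.png",cv2.resize(S["img"][y:y+30,x:x+40,::-1],(400,300),interpolation=cv2.INTER_CUBIC))
E
```

```text
0.134 [0.59698788 0.12390781 0.104     ]
0.142 [0.60498503 0.12412142 0.104     ]
0.15 [0.61298217 0.12433502 0.104     ]
t 8.1667 pos [ 0.569  -0.0273  0.1904] [-1.7955e+02  5.0000e-02 -8.8450e+01] F [-0.5  0.1  0.1] op 0.0436 shift [-14.96  -4.4    0.59] rot [-0.3  0.4 90. ]
```

View pics/g4.png

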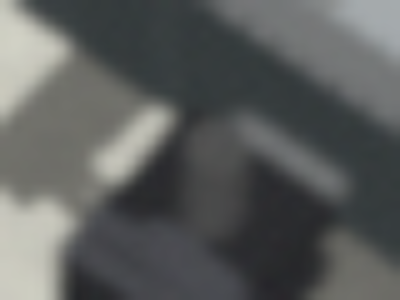

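The pin head stands seated on the fork at crop (215,175). Next I'll move over the knob while turning.

In the tool's units: -15 cm / 75 = -0.2, -14 cm / 75 = -0.1867, -56.8 degrees / 180 = -0.3156.

>>> send_rows([
  [[-0.04,-0.0107,0,0,0,-0.0394],[-0.08,-0.0213,0,0,0,-0.0789],[-0.12,-0.032,0,0,0,-0.1183],[-0.1467,-0.0427,0,0,0,-0.1578],[-0.1733,-0.0507,0,0,0,-0.1972],[-0.1867,-0.056,0,0,0,-0.2367],[-0.2,-0.0573,0,0,0,-0.2761],[-0.2,-0.0573,0,0,0,-0.3156]],
])

```text
clock: 8.83
tool_pos: [0.6057, 0.1252, 0.1848]
orientation: [180.0, 0.0, -31.3]
force: [-0.8, -0.5, 0.2]
opening: 0.0438
gripper_force: 0.0
```

In the tool's units: -33.2 degrees / 180 = -0.1844.

>>> send_rows([
  [[0,0,0,0,0,-0.0394],[0,0,0,0,0,-0.0789],[0,0,0,0,0,-0.1183],[0,0,0,0,0,-0.1578],[0,0,0,0,0,-0.1844],[0,0,0,0,0,-0.1844],[0,0,0,0,0,-0.1844]],
])

```text
clock: 9.42
tool_pos: [0.6055, 0.1234, 0.1852]
orientation: [180.0, 0.0, 1.3]
force: [-0.8, 0.4, -0.7]
opening: 0.0436
gripper_force: 0.0
```

```bash
python3 - <<'E'
from h import *
mv((.609,.1237,.088),(180,0,1.5));print(ctrl.get_obs()["joint_pos"].round(1))
S=ctrl.snapshot("scene");print(proj(S,(.609,.1237,.116)))
c=S["img"][175:235,355:435,::-1];cv2.imwrite("pics/g5.png",cv2.resize(c,(640,480),interpolation=cv2.INTER_CUBIC))
E
```

```text
t 9.4167 pos [0.6055 0.1234 0.1852] [1.7999e+02 2.0000e-02 1.3400e+00] F [-0.8  0.4 -0.7] op 0.0436 shift [ 0.36 -0.02  9.72] rot [ 0.   0.  -0.2]
[ 29.6  16.9 -10.2  -0.  -62.9  61.7]
[395.04912666 207.52082569]
```

View pics/g5.png

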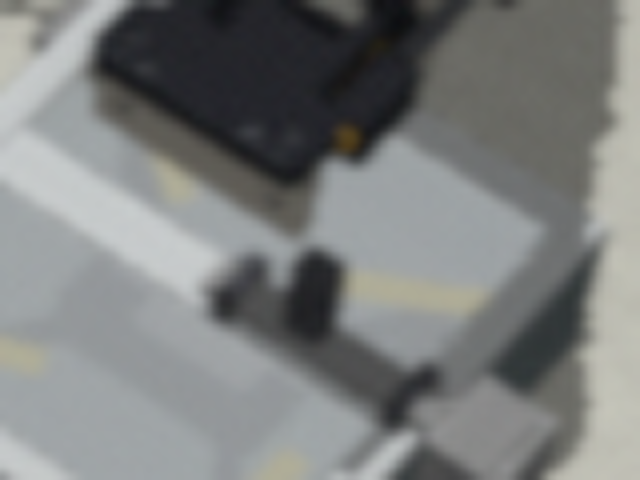

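The knob top is at crop (317,262), image (394.1,207.2), which agrees with the estimate of (0.609, 0.124). The fingers are correctly above it, so I'll descend.

In the tool's units: 9.8 cm / 75 = 0.1307, 9.5 cm / 75 = 0.1267.

>>> send_rows([
  [[0.0047,0,0.0333,0,0,0],[0.0047,0,0.0667,0,0,0],[0.0047,0,0.0933,0,0,0],[0.0047,0,0.1133,0,0,0],[0.0047,0,0.1267,0,0,0],[0.0047,0,0.1307,0,0,0],[0.0047,0,0.1307,0,0,0]],
])

```text
clock: 10.05
tool_pos: [0.6089, 0.1234, 0.0868]
orientation: [180.0, 0.1, 1.5]
force: [0.0, 0.1, -0.4]
opening: 0.0439
gripper_force: 0.0
```

>>> send_rows([
  [[0,0,0,0,0,0],[0,0,0,0,0,0],[0,0,0,0,0,0],[0,0,0,0,0,0],[0,0,0,0,0,0],[0,0,0,0,0,0]],
], fingers=0)

```text
clock: 10.55
tool_pos: [0.6093, 0.1237, 0.0879]
orientation: [-180.0, -0.0, 1.5]
force: [-0.8, -0.2, 3.1]
opening: 0.0142
gripper_force: 30.0
```

In the tool's units: -0.3 cm / 75 = -0.004, -0.2 cm / 75 = -0.0027.

>>> send_rows([
  [[0,0,-0.0013,0,0,0],[0,0,-0.0027,0,0,0],[0,0,-0.004,0,0,0],[0,0,-0.004,0,0,0],[0,0,-0.004,0,0,0]],
])

```text
clock: 10.97
tool_pos: [0.6092, 0.1237, 0.0889]
orientation: [-180.0, 0.0, 1.5]
force: [5.2, -0.2, -13.3]
opening: 0.014
gripper_force: 30.0
```

It's caught: the knob rose 1 mm against 13 N and stopped. I'll relax the tug and slide the latch back towards the hinge.

In the tool's units: -2 cm / 75 = -0.0267, -1.6 cm / 75 = -0.0213.

>>> send_rows([
  [[0,0,0.002,0,0,0],[0,0,0.004,0,0,0],[-0.0053,0,0.004,0,0,0],[-0.0107,0,0.004,0,0,0],[-0.016,0,0.004,0,0,0],[-0.0213,0,0.004,0,0,0],[-0.0267,0,0.004,0,0,0],[-0.0267,0,0.004,0,0,0]],
])

```text
clock: 11.63
tool_pos: [0.5883, 0.1232, 0.0878]
orientation: [-180.0, -0.0, 1.5]
force: [-0.9, 2.0, 4.8]
opening: 0.0137
gripper_force: 30.0
```

In the tool's units: -0.9 cm / 75 = -0.012, -0.8 cm / 75 = -0.0107.

>>> send_rows([
  [[-0.0027,0,0,0,0,0],[-0.0053,0,0,0,0,0],[-0.008,0,0,0,0,0],[-0.0107,0,0,0,0,0],[-0.012,0,0,0,0,0],[-0.012,0,0,0,0,0]],
])

```text
clock: 12.13
tool_pos: [0.5822, 0.1231, 0.088]
orientation: [-180.0, -0.2, 1.5]
force: [9.3, -1.9, -0.4]
opening: 0.0141
gripper_force: 30.0
```

It hit the end stop at x = 0.582, which is knob x = 120 mm on the cover, with 9 N against it. Next I'll swing the cover on an arc about the hinge, with the gripper turning along.

In the tool's units: -1.85 cm / 75 = -0.0247, -1.03 cm / 75 = -0.0137, 9 degrees / 180 = 0.05.

>>> send_rows([
  [[0.0013,0,0,0,0,0],[0.0007,0,-0.0028,0,0.0056,0],[0,0,-0.0056,0,0.0111,0],[-0.0005,0,-0.0083,0,0.0167,0],[-0.002,0,-0.0137,0,0.0278,0],[-0.0037,0,-0.0192,0,0.0389,0],[-0.0056,0,-0.0247,0,0.05,0],[-0.0056,0,-0.0247,0,0.05,0]],
])

```text
clock: 12.8
tool_pos: [0.5767, 0.123, 0.1072]
orientation: [-179.9, -9.3, 1.6]
force: [10.0, -2.0, 1.4]
opening: 0.0136
gripper_force: 30.0
```

In the tool's units: -3.59 cm / 75 = -0.0479, -3.02 cm / 75 = -0.0403, 18 degrees / 180 = 0.1.

>>> send_rows([
  [[-0.0005,0,-0.0083,0,0.0167,0],[-0.0029,0,-0.0165,0,0.0333,0],[-0.0056,0,-0.0247,0,0.05,0],[-0.0088,0,-0.0325,0,0.0667,0],[-0.0124,0,-0.0403,0,0.0833,0],[-0.0164,0,-0.0479,0,0.1,0],[-0.0164,0,-0.0479,0,0.1,0]],
])

```text
clock: 13.38
tool_pos: [0.5607, 0.1233, 0.1448]
orientation: [180.0, -26.6, 1.4]
force: [-67.4, -52.6, -85.5]
opening: 0.0137
gripper_force: 30.1
```

That force reading is alarming. I'll check the state before moving on.

```bash
python3 - <<'E'
from h import *
S=ctrl.snapshot("scene");o=ctrl.get_obs()
for k in("clock","joint_pos","qvel","tau","tool_pos","orientation","force","moment","gripper_force","opening"):print(k,np.round(o[k],3))
cv2.imwrite("pics/g6.png",cv2.resize(S["img"][100:280,220:460,::-1],(800,600),interpolation=cv2.INTER_CUBIC))
E
```

```text
clock 13.433
joint_pos [ 28.348   1.874 -58.218  65.158 -13.307   0.987]
qvel [  2.875   0.999   0.078 -16.338   1.626  14.581]
tau [ -1.157 -24.01   14.947   0.677   2.713   0.991]
tool_pos [0.563 0.122 0.148]
orientation [179.779 -26.903   1.348]
force [ 2.835 11.44  -0.293]
moment [3.795 0.627 1.924]
gripper_force 30.009
opening 0.014
```

View pics/g6.png

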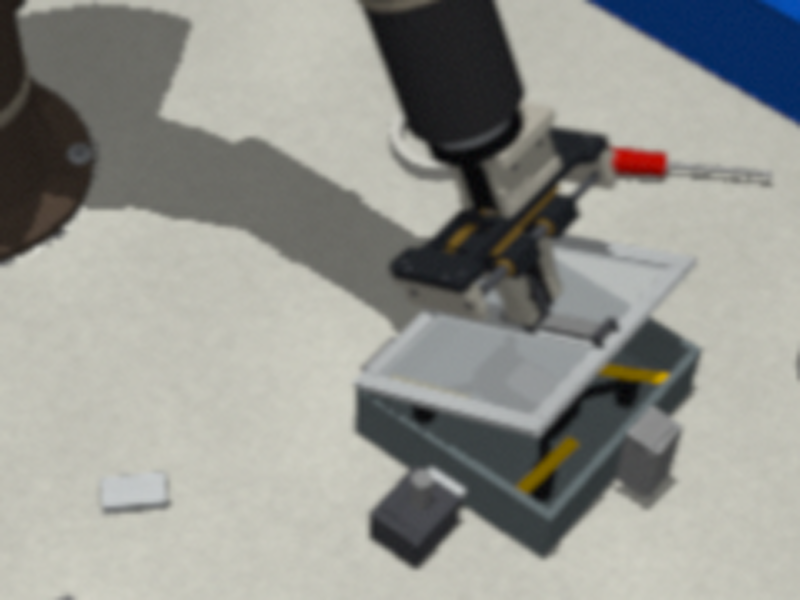

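The picture shows the cover up about 25° and the knob still gripped. Joint 3 is at its limit, though, and the wrist is nearly straight. So I'll stop tilting the tool, turn it back upright about the grasp point with the knob pivoting in the pads, and lift the rest of the way without turning.

In the tool's units: -0.26 cm / 75 = -0.0035, -0.2 cm / 75 = -0.0027, -8 degrees / 180 = -0.0444.

>>> send_rows([
  [[-0.0004,0,0,0,-0.0056,0],[-0.0009,0,0,0,-0.0111,0],[-0.0017,0,0,0,-0.0222,0],[-0.0027,0,-0.0001,0,-0.0333,0],[-0.0035,0,-0.0003,0,-0.0444,0],[-0.0035,0,-0.0003,0,-0.0444,0]],
])

```text
clock: 13.93
tool_pos: [0.5571, 0.1225, 0.1417]
orientation: [179.9, -18.1, 1.5]
force: [1.0, -1.2, -5.3]
opening: 0.0134
gripper_force: 30.0
```

```bash
cat >>h.py <<'E'
def st():
    o=ctrl.get_obs()
    for k in("clock","joint_pos","qvel","tool_pos","orientation","force","opening"):print(k,np.round(o[k],4 if k in("tool_pos","opening") else 1))
    A=R.from_euler("xyz",o["orientation"],degrees=True);g=o["tool_pos"]-A.apply([0,0,.019]);d=R.from_euler("z",1.53,degrees=True).inv().apply(g-[.4622,.1203,.064])
    print("grasp",g.round(4),"lid ang",np.degrees(np.arctan2(d[2],d[0])-np.arctan2(.04,.12)).round(1),"r",np.hypot(d[0],d[2]).round(4),"(.1265)")
E
python3 -c "
from h import *
st()"
```

```text
clock 13.9
joint_pos [ 38.2   5.4 -42.9  22.8 -29.   34.5]
qvel [-0.5 -0.9 -5.1  8.5  5.8 -8.8]
tool_pos [0.5571 0.1225 0.1417]
orientation [179.9 -18.1   1.5]
force [ 1.  -1.2 -5.3]
opening 0.0134
grasp [0.5512 0.1224 0.1598] lid ang 28.7 r 0.1307 (.1265)
```

In the tool's units: -0.43 cm / 75 = -0.0057, -0.39 cm / 75 = -0.0052, -13 degrees / 180 = -0.0722.

>>> send_rows([
  [[-0.0009,0,0,0,-0.0111,0],[-0.0017,0,0,0,-0.0222,0],[-0.0027,0,-0.0001,0,-0.0333,0],[-0.0035,0,-0.0003,0,-0.0444,0],[-0.0044,0,-0.0004,0,-0.0556,0],[-0.0052,0,-0.0005,0,-0.0667,0],[-0.0057,0,-0.0007,0,-0.0722,0],[-0.0057,0,-0.0007,0,-0.0722,0]],
])

```text
clock: 14.6
tool_pos: [0.5539, 0.1224, 0.1411]
orientation: [179.9, -5.3, 1.4]
force: [1.2, 0.3, -5.7]
opening: 0.0143
gripper_force: 30.0
```

```bash
python3 -c "
from h import *
st()"
```

```text
clock 14.6
joint_pos [ 34.3  11.6 -25.8   4.  -48.3  54.6]
qvel [ 0.6 -1.3 -2.3  1.3  2.9 -2.1]
tool_pos [0.5539 0.1224 0.1411]
orientation [179.9  -5.3   1.4]
force [ 1.2  0.3 -5.7]
opening 0.0143
grasp [0.5521 0.1224 0.1601] lid ang 28.4 r 0.1316 (.1265)
```

```bash
python3 - <<'E'
from h import *
o=ctrl.get_obs();A=R.from_euler("xyz",o["orientation"],degrees=True);n=R.from_euler("z",1.53,degrees=True)
P=lambda a,r:n.apply([r*np.cos(a),0,r*np.sin(a)])
p0=P(np.radians(46.8),.1316)
for i,t in enumerate(np.arange(30,62,2)):print(t,(A.inv().apply(P(np.radians(t+18.4),.1316-.0001*i)-p0)*100).round(2))
E
```

```text
30 [-0.25  0.   -0.27]
32 [-0.57  0.   -0.59]
34 [-0.91  0.   -0.91]
36 [-1.26  0.   -1.2 ]
38 [-1.62  0.01 -1.49]
40 [-1.98  0.01 -1.76]
42 [-2.36  0.01 -2.02]
44 [-2.75  0.01 -2.27]
46 [-3.14  0.01 -2.5 ]
48 [-3.54  0.01 -2.72]
50 [-3.95  0.01 -2.93]
52 [-4.36  0.01 -3.12]
54 [-4.78  0.01 -3.29]
56 [-5.21  0.02 -3.45]
58 [-5.64  0.02 -3.6 ]
60 [-6.07  0.02 -3.73]
```

In the tool's units: -1.98 cm / 75 = -0.0264, -1.76 cm / 75 = -0.0235.

>>> send_rows([
  [[-0.0033,0,-0.0036,0,0,0],[-0.0076,0,-0.0079,0,0,0],[-0.0121,0,-0.0121,0,0,0],[-0.0168,0,-0.016,0,0,0],[-0.0216,0,-0.0199,0,0,0],[-0.0264,0,-0.0235,0,0,0],[-0.0264,0,-0.0235,0,0,0]],
])

```text
clock: 15.18
tool_pos: [0.5322, 0.122, 0.1592]
orientation: [180.0, -5.5, 1.5]
force: [3.1, -4.6, -4.1]
opening: 0.0138
gripper_force: 30.0
```

```bash
python3 -c "
from h import *
st()"
```

```text
clock 15.2
joint_pos [ 35.8   8.4 -27.1   4.1 -50.   53.2]
qvel [-0.4  1.   0.5 -0.   0.5  0.5]
tool_pos [0.5322 0.122  0.1592]
orientation [180.   -5.5   1.5]
force [ 3.1 -4.6 -4.1]
opening 0.0138
grasp [0.5303 0.122  0.1781] lid ang 40.7 r 0.1329 (.1265)
```

In the tool's units: -2.41 cm / 75 = -0.0321, -1.16 cm / 75 = -0.0155.

>>> send_rows([
  [[-0.0051,0,-0.0032,0,0,0],[-0.0103,0,-0.0064,0,0,0],[-0.0155,0,-0.0092,0,0,0],[-0.0209,0,-0.0119,0,0,0],[-0.0265,0,-0.0144,0,0,0],[-0.0321,0,-0.0168,0,0,0],[-0.0321,0,-0.0168,0,0,0]],
])

```text
clock: 15.77
tool_pos: [0.508, 0.1215, 0.1698]
orientation: [180.0, -5.6, 1.5]
force: [4.6, -5.1, -0.6]
opening: 0.0137
gripper_force: 30.0
```

```bash
python3 - <<'E'
from h import *
st()
S=ctrl.snapshot("scene");cv2.imwrite("pics/g7.png",cv2.resize(S["img"][120:270,280:480,::-1],(800,600),interpolation=cv2.INTER_CUBIC))
E
```

```text
clock 15.8
joint_pos [ 37.5   5.5 -29.1   4.3 -50.9  51.4]
qvel [-0.3  0.7  0.3  0.1  0.1  0.5]
tool_pos [0.508  0.1215 0.1698]
orientation [180.   -5.6   1.5]
force [ 4.6 -5.1 -0.6]
opening 0.0137
grasp [0.5061 0.1214 0.1887] lid ang 52.2 r 0.1322 (.1265)
```

View pics/g7.png

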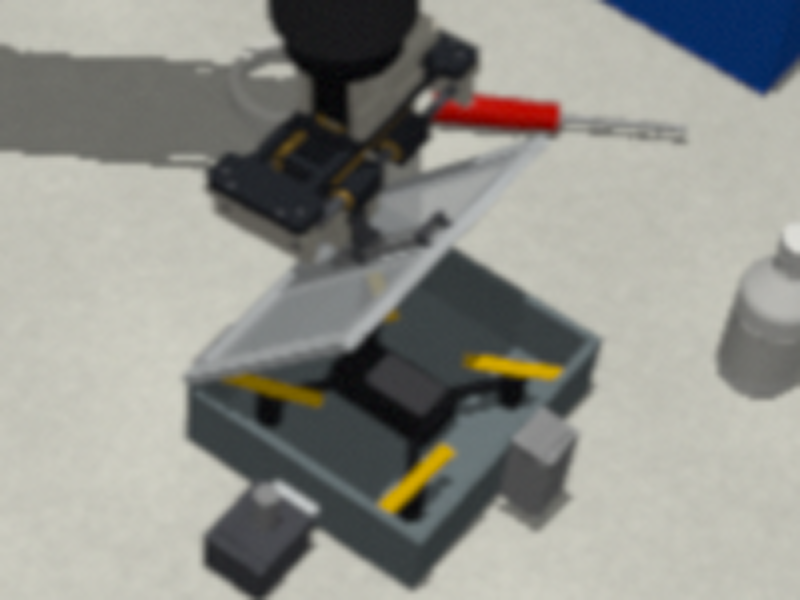

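The cover stands open at roughly 50°, still gripped, and the pin is seated. I'll measure the angle from the cover's free corners at image (367.2,206.4) and (417.6,154).

```bash
python3 - <<'E'
from h import *
S=ctrl.snapshot("scene");n=R.from_euler("z",1.53,degrees=True);c=np.array([.563,.123,0])
for uv,y in(((367.2,206.4),-.11),((417.6,154.0),.11)):
    o,v=ray(S,uv);o=n.inv().apply(o-c);v=n.inv().apply(v);p=o+v*(y-o[1])/v[1]
    print(p.round(4),np.hypot(p[0]+.1,p[2]-.064),np.degrees(np.arctan2(p[2]-.064,p[0]+.1)))
E
```

```text
[ 0.0247 -0.11    0.218 ] 0.1981305943348156 50.993418050024125
[0.0267 0.11   0.2209] 0.2016435673294766 51.06840293580902
```

>>> send_rows([
  [[-0.0057,0,-0.0023,0,0,0],[-0.0115,0,-0.0043,0,0,0],[-0.0173,0,-0.006,0,0,0],[-0.0173,0,-0.006,0,0,0],[-0.0173,0,-0.006,0,0,0]],
])

```text
clock: 16.28
tool_pos: [0.4955, 0.1212, 0.1735]
orientation: [180.0, -5.7, 1.5]
force: [4.8, -5.9, 1.8]
opening: 0.0135
gripper_force: 30.0
```

```bash
python3 - <<'E'
from h import *
st()
E
```

```text
clock 16.3
joint_pos [ 38.5   4.  -30.3   4.4 -51.2  50.4]
qvel [-0.1  0.3  0.2  0.1  0.   0. ]
tool_pos [0.4955 0.1212 0.1735]
orientation [180.   -5.7   1.5]
force [ 4.8 -5.9  1.8]
opening 0.0135
grasp [0.4936 0.1212 0.1925] lid ang 57.8 r 0.1322 (.1265)
```

In the tool's units: -0.8 cm / 75 = -0.0107, -0.66 cm / 75 = -0.0088.

>>> send_rows([
  [[-0.0044,0,-0.0011,0,0,0],[-0.0088,0,-0.002,0,0,0],[-0.0099,0,-0.0003,0,0,0],[-0.0107,0,0.0013,0,0,0],[-0.0107,0,0.0013,0,0,0],[-0.0107,0,0.0013,0,0,0]],
])

```text
clock: 16.78
tool_pos: [0.49, 0.1212, 0.1743]
orientation: [180.0, -6.0, 1.6]
force: [7.0, -10.8, 15.7]
opening: 0.0137
gripper_force: 30.0
```

```bash
python3 - <<'E'
from h import *
st()
S=ctrl.snapshot("scene");g=cv2.cvtColor(S["img"],cv2.COLOR_RGB2GRAY);n=R.from_euler("z",1.53,degrees=True);c=np.array([.563,.123,0])
# predicted near free corner for angles; sample brightness along the free-edge line for each angle
for t in range(52,69):
    a=np.radians(t);pt=lambda x,y:c+n.apply([-.1+x*np.cos(a),y,.064+x*np.sin(a)])
    f=lambda x:np.mean([g[tuple(np.round(proj(S,pt(x,y))[::-1]).astype(int))] for y in np.linspace(-.1,-.03,15)])
    print(t,round(f(.195)),round(f(.21)),proj(S,pt(.2,-.11)).round(1))
E
```

```text
clock 16.8
joint_pos [ 39.1   3.3 -31.2   4.7 -51.   49.7]
qvel [-0.   0.   0.  -0.  -0.1  0.1]
tool_pos [0.49   0.1212 0.1743]
orientation [180.   -6.    1.6]
force [  7.  -10.8  15.7]
opening 0.0137
grasp [0.488  0.1211 0.1931] lid ang 60.2 r 0.1317 (.1265)
52 59 60 [366.8 205.2]
53 56 57 [366.  204.1]
54 57 57 [365.1 203. ]
55 60 56 [364.2 202. ]
56 61 57 [363.4 200.9]
57 67 61 [362.5 199.8]
58 116 72 [361.6 198.8]
59 172 141 [360.6 197.7]
60 172 177 [359.7 196.6]
61 145 160 [358.8 195.6]
62 125 127 [357.8 194.6]
63 116 111 [356.9 193.5]
64 105 102 [355.9 192.5]
65 94 92 [354.9 191.5]
66 84 86 [353.9 190.5]
67 82 84 [352.9 189.5]
68 85 88 [351.9 188.5]
```

The cover is at about 60°. The latch didn't move under the inward press, so it's against its back stop. I'll ease the press off and check that it holds steady.

In the tool's units: -0.18 cm / 75 = -0.0024, -0.1 cm / 75 = -0.0013.

>>> send_rows([
  [[0.0007,0,-0.0013,0,0,0],[0.0007,0,-0.0024,0,0,0],[0.0007,0,-0.0024,0,0,0],[0.0007,0,-0.0024,0,0,0],[0.0007,0,-0.0024,0,0,0],[0.0007,0,-0.0024,0,0,0]],
])

```text
clock: 17.33
tool_pos: [0.4892, 0.1211, 0.1747]
orientation: [180.0, -5.8, 1.6]
force: [5.8, -7.5, 8.6]
opening: 0.0139
gripper_force: 30.0
```

```bash
python3 - <<'E'
from h import *
st()
print(ctrl.close_job())
E
```

```text
clock 17.3
joint_pos [ 39.1   3.3 -31.    4.6 -51.2  49.7]
qvel [ 0.  -0.   0.1 -0.   0.  -0.1]
tool_pos [0.4892 0.1211 0.1747]
orientation [180.   -5.8   1.6]
force [ 5.8 -7.5  8.6]
opening 0.0139
grasp [0.4873 0.121  0.1936] lid ang 60.6 r 0.132 (.1265)
the job is handed in; nothing more can be done
None
```

I handed the job in at 17.3 s with the pin seated, the latch (found caught) slid fully back and the cover held at about 60°, but mid-swing, with joint 3 near its limit, one wrist force reading came to about 121 N, just over the 120 N limit, so it may be judged a fail.

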